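# Find the softest sprung display mount and mark it

## Task

Three look-alike sprung display mounts stand in a row, each a wooden base with a round cork-topped pad and a red tag behind it. Working from the robot's left to its right, press each pad gently about a centimetre down with the fingertips to feel its spring and let it come back up; then push the red tag of the softest one fully down, to mark it for the fragile glass, leaving the other two tags up. Only touch and press: nothing is to be lifted, do not shift the mounts, and leave the tins, soap and mug where they are.

Things in the scene. Friction and masses are not known exactly. Their poses are not given: they have to be found in the camera images.
- stand_a: one of three outwardly identical loose display mounts, about 0.9 kg: a light wooden base 150 x 70 x 26 mm on rubber feet, carrying a round sprung pad at its -x end and a red tag at its +x end. Origin: under the base on the table, 5 mm to the -x side of the base's middle; x along the base from pad to tag (towards roughly away from the robot), z up. Pad axis at x = -30 mm, tag at x = +55 mm, both at y = 0
- pad_a_top (a point): centre of the top of the cork-topped round pad on stand_a; the pad is 52 mm across, its top 62 mm above the table when not pressed; moves with the pad
- pad_a (a joint): how far the pad of stand_a is pressed down, m: 0 at rest, 0.020 at its stop; springs back when released. Every pad starts to give at about 0.8 N and then resists in proportion to depth; the three springs differ clearly (the softest has less than half the stiffness of the next; the hardest needs about 11 N for 10 mm and 21 N for the full 20 mm)
- tag_a_top (a point): centre of the flat top of the red tag on stand_a; the top is 16 mm (along the stand's x) by 38 mm (along its y), 60 to 64 mm above the table when up and 46 mm when fully down, then still 6 mm above the brass sleeve it slides in; moves with the tag
- tag_a (a joint): how far the red tag of stand_a is pushed down, m: 0 to 0.004 at the start (up), 0.018 fully down on its stop; slides straight down against about 2.5 N of friction and stays where it is left
- stand_b: one of three outwardly identical loose display mounts, about 0.9 kg: a light wooden base 150 x 70 x 26 mm on rubber feet, carrying a round sprung pad at its -x end and a red tag at its +x end. Origin: under the base on the table, 5 mm to the -x side of the base's middle; x along the base from pad to tag (towards roughly away from the robot), z up. Pad axis at x = -30 mm, tag at x = +55 mm, both at y = 0
- pad_b_top (a point): centre of the top of the cork-topped round pad on stand_b; the pad is 52 mm across, its top 62 mm above the table when not pressed; moves with the pad
- pad_b (a joint): how far the pad of stand_b is pressed down, m: 0 at rest, 0.020 at its stop; springs back when released. Every pad starts to give at about 0.8 N and then resists in proportion to depth; the three springs differ clearly (the softest has less than half the stiffness of the next; the hardest needs about 11 N for 10 mm and 21 N for the full 20 mm)
- tag_b_top (a point): centre of the flat top of the red tag on stand_b; the top is 16 mm (along the stand's x) by 38 mm (along its y), 60 to 64 mm above the table when up and 46 mm when fully down, then still 6 mm above the brass sleeve it slides in; moves with the tag
- tag_b (a joint): how far the red tag of stand_b is pushed down, m: 0 to 0.004 at the start (up), 0.018 fully down on its stop; slides straight down against about 2.5 N of friction and stays where it is left
- stand_c: one of three outwardly identical loose display mounts, about 0.9 kg: a light wooden base 150 x 70 x 26 mm on rubber feet, carrying a round sprung pad at its -x end and a red tag at its +x end. Origin: under the base on the table, 5 mm to the -x side of the base's middle; x along the base from pad to tag (towards roughly away from the robot), z up. Pad axis at x = -30 mm, tag at x = +55 mm, both at y = 0
- pad_c_top (a point): centre of the top of the cork-topped round pad on stand_c; the pad is 52 mm across, its top 62 mm above the table when not pressed; moves with the pad
- pad_c (a joint): how far the pad of stand_c is pressed down, m: 0 at rest, 0.020 at its stop; springs back when released. Every pad starts to give at about 0.8 N and then resists in proportion to depth; the three springs differ clearly (the softest has less than half the stiffness of the next; the hardest needs about 11 N for 10 mm and 21 N for the full 20 mm)
- tag_c_top (a point): centre of the flat top of the red tag on stand_c; the top is 16 mm (along the stand's x) by 38 mm (along its y), 60 to 64 mm above the table when up and 46 mm when fully down, then still 6 mm above the brass sleeve it slides in; moves with the tag
- tag_c (a joint): how far the red tag of stand_c is pushed down, m: 0 to 0.004 at the start (up), 0.018 fully down on its stop; slides straight down against about 2.5 N of friction and stays where it is left
- red_tin: loose candle tin with a red band, 64 mm across, 45 mm tall; bystander. Origin at the centre of its underside
- blue_tin: loose candle tin with a blue band, 64 mm across, 45 mm tall; bystander. Origin at the centre of its underside
- soap: loose cream-coloured wrapped soap bar, 52 x 78 x 26 mm; bystander. Origin at the centre of its underside
- cream_mug: loose cream mug, 78 x 109 mm with its handle, 84 mm tall; bystander. Origin at the centre of its underside

How it is judged:
On the way, in this order (a step that is already met when the one before it is completed fails the run):
1. the left pad is pressed down by the fingers (more than 6 mm) (((world y of pad_a_top above 0.12 m and value of joint pad_a above 0.006 m and contact force between the fingers and stand_a above 0.5 N) or (world y of pad_b_top above 0.12 m and value of joint pad_b above 0.006 m and contact force between the fingers and stand_b above 0.5 N) or (world y of pad_c_top above 0.12 m and value of joint pad_c above 0.006 m and contact force between the fingers and stand_c above 0.5 N))), for 0.05 s.
2. then the middle pad is pressed down by the fingers (more than 6 mm) (((world y of pad_a_top between -0.08 and 0.12 m and value of joint pad_a above 0.006 m and contact force between the fingers and stand_a above 0.5 N) or (world y of pad_b_top between -0.08 and 0.12 m and value of joint pad_b above 0.006 m and contact force between the fingers and stand_b above 0.5 N) or (world y of pad_c_top between -0.08 and 0.12 m and value of joint pad_c above 0.006 m and contact force between the fingers and stand_c above 0.5 N))), for 0.05 s.
3. then the right pad is pressed down by the fingers (more than 6 mm) (((world y of pad_a_top below -0.08 m and value of joint pad_a above 0.006 m and contact force between the fingers and stand_a above 0.5 N) or (world y of pad_b_top below -0.08 m and value of joint pad_b above 0.006 m and contact force between the fingers and stand_b above 0.5 N) or (world y of pad_c_top below -0.08 m and value of joint pad_c above 0.006 m and contact force between the fingers and stand_c above 0.5 N))), for 0.05 s.
4. then the tag of the softest mount is pushed fully down (value of joint tag_c above 0.0155 m), for 0.1 s.
At the end, for the whole second after the job is handed in: The softest mount's tag is fully down (more than 15.5 of 18 mm), the other two tags are up (less than 8 mm down), all pads have sprung back (within 2 mm), the mounts stand at rest within 30 mm of where they were, and the tins, soap and mug stand within 30 mm of where they were (value of joint tag_c above 0.0155 m and value of joint each of tag_a, tag_b below 0.008 m and value of joint each of pad_a, pad_b, pad_c below 0.002 m and distance of each of stand_a, stand_b, stand_c, red_tin, blue_tin, soap, cream_mug from where it was at the start of the episode below 0.03 m and angle between each of stand_a, stand_b, stand_c's own z axis and vertical below 0.1 rad and linear speed of each of stand_a, stand_b, stand_c below 0.02 m/s and angle between each of red_tin, blue_tin, soap, cream_mug's own z axis and vertical below 0.2 rad); the robot touches nothing.
It fails at once if the tag of a mount that is not the softest is pushed down (more than 8 mm) (value of joint any of tag_a, tag_b above 0.008 m).
It fails at once if a mount is lifted (10 mm), tipped or shifted (more than 30 mm) (distance of any of stand_a, stand_b, stand_c from where it was at the start of the episode above 0.03 m or height (world z) of any of stand_a, stand_b, stand_c above 0.01 m or angle between any of stand_a, stand_b, stand_c's own z axis and vertical above 0.15 rad).
It fails at once if a tin, the soap or the mug is moved more than 30 mm, lifted (12 mm) or tipped (distance of any of red_tin, blue_tin, soap, cream_mug from where it was at the start of the episode above 0.03 m or height (world z) of any of red_tin, blue_tin, soap, cream_mug above 0.012 m or angle between any of red_tin, blue_tin, soap, cream_mug's own z axis and vertical above 0.25 rad).
It fails at once if a pad is pressed roughly (more than 30 N) ((value of joint pad_a above 0.003 m and contact force between any of the arm, the fingers and stand_a above 30 N) or (value of joint pad_b above 0.003 m and contact force between any of the arm, the fingers and stand_b above 30 N) or (value of joint pad_c above 0.003 m and contact force between any of the arm, the fingers and stand_c above 30 N)).
It also fails if it takes over 54 s, if anything falls off the work surface, if the arm or the gripper's body presses on something with over 40 N, if the wrist force passes 120 N, or if a joint passes its speed limit or range.

## Robot

A 6-joint arm with a two-finger parallel gripper is mounted at the origin on a cart in front of the work surface, level with it; the furniture and walls round the work are solid. World frame = base frame: x ahead of the robot, y to its left, z up, the work surface at z = 0. Lengths are in m, angles in rad, forces in N, time in s.
With the tool pointing down it reaches from about 0.35 to 0.85 m from the base axis. Payload 8.1 kg.
Tool frame: the origin (TCP) lies on the centre line of the jaws, within the pads' length; the fingertips stand robot.finger_overhang ahead of it and the grasp point (between the pads) lies 5 mm behind it (robot.finger_overhang is the distance from the TCP to the fingertips, in m); z points along the fingers, y is the direction in which the jaws open and shut (so a half turn about z gives the same grasp; the last joint's range is limited). The gripper opens to 93 mm and grips with 3 to 60 N. Pads are 15 mm wide; open, the fingers measure 128 mm over their backs; the gripper's body (75 mm by 188 mm) begins 65 mm behind the grasp point.
Start: joints at [-1.266, 0.13, 1.488, -0, 1.523, -0.085], TCP at [0.228, -0.555, 0.233] pointing down, gripper open.
Joint ranges: [-2.96, 2.96], [-0.89, 2.26], [0.02, 2.5], [-1.34, 4.48], [0, 2.73], [-2.66, 2.66]. Speed limits (rad/s): [2.39, 2.39, 2.79, 3.14, 3.14, 3.14].

## Interface

Orientations are given as a rotation vector (axis times angle).
In Python, from plant import robot gives the robot as it stands. The module is installed in compiled form; this text tells all that it offers.
- The arm moves only by the tool carry_out, never from a script. Its argument "commands" is a list that holds one entry, the list of rows, each a list of 4 numbers: the shift along the tool's x, y, z in cm, then the turn about the tool's z in degrees. In form: [[[tx, ty, tz, roll], ...]]. A call has 1 to 20 rows; each row shifts and turns the commanded pose from where the row before left it, along the tool's axes as they then stand; what a row does not reach is not made up. A row lasts 1/12 s, in which the tool goes at most 41.7 mm and 7.16 degrees, less where a joint would pass 70% of its speed; a pose out of reach is approached as far as the arm can. A call is refused whole if a number of a shift passes 4.17 or a number of a turn 7.16, either way. A call with a gripper value outside its range is refused whole. "claw" is the finger opening in cm, from 0 to 9.3, set as the call begins (left out, the last holds). The fingers move at their own pace and stop on an object; "grip_force" is the grip in N (left out, the last holds). Time passes only in rows, so rows that do not move let the fingers close. It gives the time, the measured TCP pose, the force and the opening at its end, in the units of the state.
- robot.read_state(): the state, without advancing time (a new reading comes with each control period).
- robot.read_camera(name): name is "side" or "top" or "wrist"; returns the picture (400x640x3 uint8, red, green, blue); there is no depth.
- robot.camera_params(name): a dict with "mtx" (3x3 intrinsics, pixels), "R" (3x3) and "t" (3): a world point X has camera coordinates R X + t. Camera axes: x right, y down, z forward; pixel columns grow to the right and rows downward; lengths in m; the calibration is good to about 2 mm. A picture is of the moment at which its call begins: read the wrist's pose just before it. camera_params takes no time and is no camera call; for the wrist camera it gives the pose at the moment of the call.
- robot.close_job(): hands the job in, once; it reports no verdict.
The state is a dict: "t": time; "q": joint angles; "dq": joint speeds; "joint_torque": joint torques, N m; "tool_pos": TCP position; "orientation": TCP orientation; "force": force on the tool from outside, world axes, zero at the start; "wrist_torque": the same for the moment, N m; "opening": finger opening in m.
Only numpy, scipy, OpenCV 4.12 (cv2) and the standard library are available. Lean on these libraries where they do the work, as an engineer would, in place of code of your own. Each camera call takes 0.05 s, during which the arm holds its last target.

## Working session

There is one attempt and no reset: what is moved stays moved. The work goes in short steps, Python scripts to look and compute and a tool call to move; the robot and the scene stay as the last step left them, time stands still between calls to the robot, and variables do not carry over. Pictures are saved under pics/ and viewed, and the job is handed in when it is done.

Besides the shell and the picture viewer there is one more tool, called by a JSON object that holds its "method" and its "body", one argument or row to a line. carry_out: Moves the arm, as the interface text tells. Its arguments: {"type":"object","properties":{"commands":{"type":"array","items":{"type":"array","items":{"type":"array","items":{"type":"number"}}}},"claw":{"type":"number"},"grip_force":{"type":"number"}},"required":["commands"]}

```bash
mkdir -p pics; python3 - <<'E'
from plant import robot
import cv2
s=robot.read_state()
for k,v in s.items(): print(k,v)
print(robot.finger_overhang)
for n in("top","side"):
    cv2.imwrite(f"pics/{n}0.png",robot.read_camera(n)[:,:,::-1])
    p=robot.camera_params(n);print(n,p)
E
```

```text
t 0.0
q [-1.26637735e+00  1.31160242e-01  1.48926693e+00 -8.58733895e-06
  1.52299958e+00 -8.54114274e-02]
dq [ 0.0003367  -0.00022497  0.00151739 -0.00097706 -0.00045903 -0.00066464]
joint_torque [ 3.18329359e-03 -5.59841073e+01 -4.91757524e+01  7.71065452e-02
  3.59418208e-02 -1.32793002e-04]
tool_pos [ 0.22786753 -0.55446116  0.23159476]
orientation [-3.08031595e+00 -6.08121892e-01  3.28051155e-04]
force [-0.08389225 -0.4930272  -0.34473753]
wrist_torque [ 0.02397017  0.03277089 -0.00095093]
opening 0.09281702394971465
0.014
top {'mtx': array([[372.61934535,   0.        , 314.7186147 ],
       [  0.        , 372.61934535, 206.32129621],
       [  0.        ,   0.        ,   1.        ]]), 'R': array([[-0.00392868, -0.99993176,  0.01100212],
       [-0.9977382 ,  0.00318128, -0.06714429],
       [ 0.0671047 , -0.01124103, -0.99768261]]), 't': array([-0.02623082,  0.6145489 ,  1.05903019])}
side {'mtx': array([[379.26823096,   0.        , 319.54983987],
       [  0.        , 379.26823096, 203.74563822],
       [  0.        ,   0.        ,   1.        ]]), 'R': array([[-0.99688301, -0.07483954,  0.02496616],
       [-0.05964103,  0.50772491, -0.85945236],
       [ 0.05164508, -0.85826246, -0.51060585]]), 't': array([0.59319643, 0.1259467 , 1.05790289])}
```

View pics/top0.png

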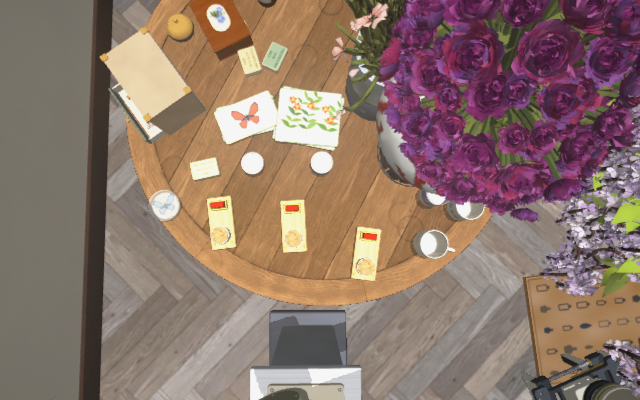

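View pics/side0.png

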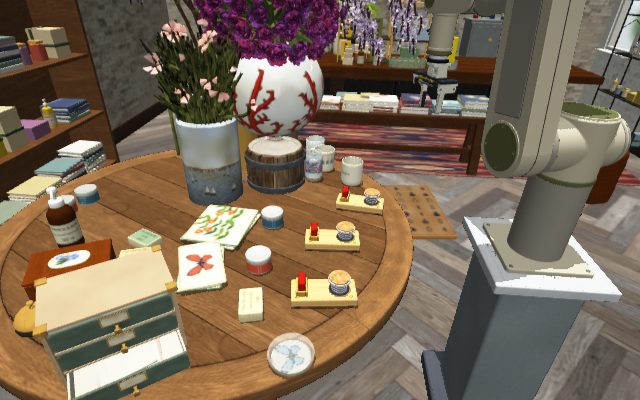

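```bash
python3 - <<'E'
import cv2
a=cv2.imread("pics/top0.png")[130:300,180:450]
cv2.imwrite("pics/top0c.png",cv2.resize(a,None,fx=2.9,fy=2.9,interpolation=cv2.INTER_CUBIC))
E
```

```text
(no output)
```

View pics/top0c.png

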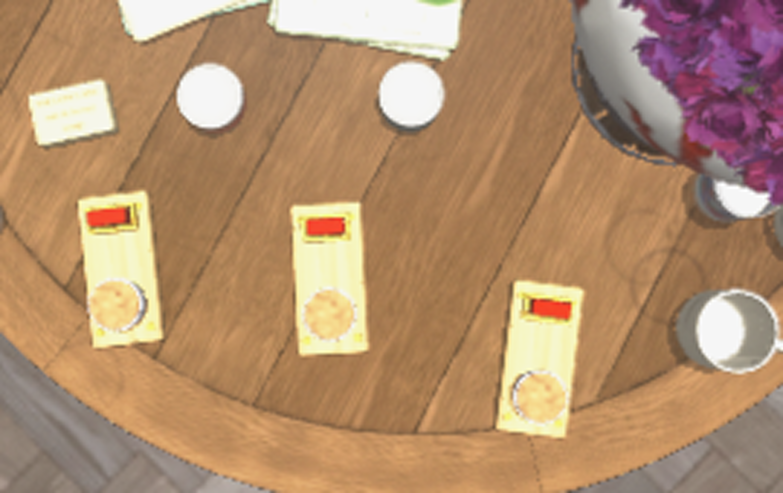

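```bash
cat > h.py <<'E'
import numpy as np
from plant import robot
def unproj(n,uv,z):
    p=robot.camera_params(n);C=-p["R"].T@p["t"]
    d=p["R"].T@np.linalg.inv(p["mtx"])@np.array([*uv,1.]);return C+d*(z-C[2])/d[2]
def proj(n,X):
    p=robot.camera_params(n);c=p["mtx"]@(p["R"]@np.array(X)+p["t"]);return c[:2]/c[2]
E
python3 - <<'E'
from h import *
np.set_printoptions(precision=4,suppress=True)
f=lambda u,v:(180+(u+.5)/2.9-.5,130+(v+.5)/2.9-.5)
for n,P,T in(("L",(117,305),(109,217)),("M",(328,313),(326,227)),("R",(540,396),(551,308))):
    a=unproj("top",f(*P),.062);b=unproj("top",f(*T),.062);d=b-a
    print(n,a,b,np.linalg.norm(d),np.degrees(np.arctan2(d[1],d[0])))
# base corners
for n,c in(("L",[(79,200),(147,192),(161,340),(94,347)]),("M",[(291,206),(360,202),(368,350),(299,355)]),("R",[(516,281),(583,290),(565,437),(497,430)])):
    q=np.array([unproj("top",f(*p),.026) for p in c]);m=q.mean(0);d=(q[0]+q[1]-q[2]-q[3])/2;e=d/np.linalg.norm(d)
    print(n,m,np.linalg.norm(d),np.degrees(np.arctan2(e[1],e[0])),"pad",m-.035*e*1+e*0.0+ .0*e,"padx", m+(-.035)*e+0*e, "tag",m+.05*e)
print(unproj("top",(525,215),0.3),unproj("top",(430,205),0.3),unproj("top",(400,185),0.1))
# side pads
for uv in((339,278),(345,229),(372,191)): print(unproj("side",uv,.062))
print(unproj("top",(432,243),.084))
E
```

```text
L [0.5335 0.2342 0.062 ] [0.6176 0.243  0.062 ] 0.08460612119951162 5.93562076733586
M [0.525  0.0332 0.062 ] [0.6073 0.0351 0.062 ] 0.0823257765021165 1.33710373890301
R [ 0.4454 -0.1686  0.062 ] [ 0.5289 -0.1802  0.062 ] 0.08430060388633381 -7.942622888472257
L [0.5682 0.2402 0.026 ] 0.1467063367266913 6.330401642195521 pad [0.5335 0.2363 0.026 ] padx [0.5335 0.2363 0.026 ] tag [0.6179 0.2457 0.026 ]
M [0.5591 0.0334 0.026 ] 0.14713955412671542 3.0812847327549036 pad [0.5241 0.0315 0.026 ] padx [0.5241 0.0315 0.026 ] tag [0.609  0.0361 0.026 ]
R [ 0.4782 -0.1746  0.026 ] 0.14655568904465738 -7.926316949458265 pad [ 0.4435 -0.1698  0.026 ] padx [ 0.4435 -0.1698  0.026 ] tag [ 0.5277 -0.1815  0.026 ]
[ 0.5755 -0.4788  0.3   ] [ 0.5977 -0.2737  0.3   ] [ 0.6661 -0.2582  0.1   ]
[0.5348 0.245  0.062 ]
[0.5248 0.0509 0.062 ]
[ 0.4436 -0.1701  0.062 ]
[ 0.5092 -0.3463  0.084 ]
```

{"method": "carry_out", "body": {
  "commands": [
    [[0,0,0,4],[0,0,0,4],[0,0,0,4],[0,0,0,4],[0.6,-1.5,0,0],[1.3,-3.2,0,0],[1.3,-3.2,0,0],[1.3,-3.2,0,0],[1.3,-3.2,0,0],[1.3,-3.2,0,0],[1.3,-3.2,0,0],[1.3,-3.2,0,0],[1.3,-3.2,0,0],[1.3,-3.2,0,0],[1.3,-3.2,0,0],[1.3,-3.2,0,0],[1.3,-3.2,0,0],[1.3,-3.2,0,0],[1.3,-3.2,0,0],[1.3,-3.2,0,0]]
  ],
  "claw": 0
}}

```text
t: 1.77
tool_pos: [0.3731, -0.0391, 0.2325]
orientation: [3.137, 0.173, 0.0]
force: [1.5, -0.6, 0.6]
opening: 0.0002
```

```bash
cat >> h.py <<'E'
from scipy.spatial.transform import Rotation as Rn
def to(x,y,z):
    s=robot.read_state();R=Rn.from_rotvec(s["orientation"]).as_matrix()
    d=R.T@(np.array([x,y,z])-s["tool_pos"])*100
    print("pos",s["tool_pos"].round(4),"yaw",round(float(np.degrees(np.arctan2(R[1,0],R[0,0]))),2),"F",s["force"].round(2),"d cm",d.round(2),"t",round(s["t"],2))
E
python3 -c "
from h import *
to(.5335,.235,.13)"
```

```text
pos [ 0.3731 -0.0391  0.2325] yaw 6.32 F [ 1.48 -0.63  0.55] d cm [ 18.96 -25.48  10.25] t 1.77
```

{"method": "carry_out", "body": {
  "commands": [
    [[1.8,-2.4,0,0],[1.8,-2.4,1,0],[1.8,-2.4,1,0],[1.8,-2.4,1,0],[1.8,-2.4,1,0],[1.8,-2.4,1,0],[1.8,-2.4,1,0],[1.8,-2.4,1,0],[1.8,-2.4,1,0],[1,-1.2,0.5,0],[0,0,0,0],[0,0,0,0],[0,0,0,0],[0,0,0,0]]
  ]
}}

```text
t: 2.93
tool_pos: [0.5188, 0.204, 0.148]
orientation: [3.137, 0.172, 0.001]
force: [-0.3, 0.2, -0.6]
opening: 0.0007
```

```bash
python3 -c "
from h import *
import cv2
to(.5335,.235,.096)
w=robot.read_camera('wrist');cv2.imwrite('pics/w1.png',w[:,:,::-1])
"
```

```text
pos [0.5188 0.204  0.148 ] yaw 6.29 F [-0.32  0.16 -0.61] d cm [ 1.8  -2.93  5.2 ] t 2.93
```

View pics/w1.png

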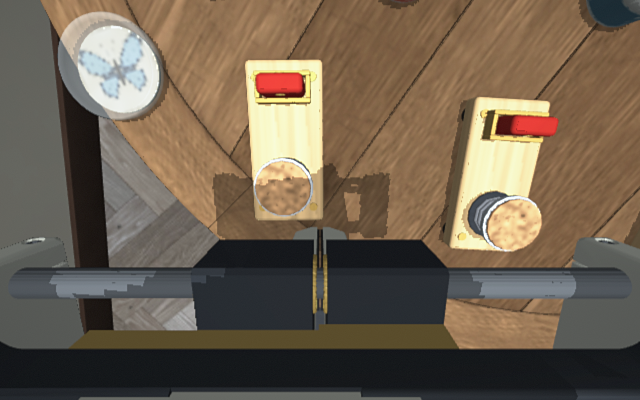

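```bash
python3 -c "
from h import *
for uv in((282,187),(280,84),(512,223),(527,126)): print(unproj('wrist',uv,.062).round(4))
print(proj('wrist',robot.read_state()['tool_pos']-[0,0,.014]))"
```

```text
[0.5361 0.2384 0.062 ]
[0.6176 0.2463 0.062 ]
[0.5261 0.0355 0.062 ]
[0.6077 0.0454 0.062 ]
[320.49712446 241.765523  ]
```

{"method": "carry_out", "body": {
  "commands": [
    [[1,-1.5,1,0],[1,-1.5,1,0],[0,0,1,0],[0,0,1,0],[0,0,1,0],[0,0,1,0],[0,0,0,0],[0,0,0,0],[0,0,0,0],[0,0,0,0]]
  ]
}}

```text
t: 3.82
tool_pos: [0.5361, 0.2368, 0.0885]
orientation: [-3.136, -0.173, -0.002]
force: [-0.5, -1.0, 0.2]
opening: 0.0005
```

```bash
python3 -c "
from h import *
to(.535,.2365,.076)"
```

```text
pos [0.5361 0.2368 0.0885] yaw 6.33 F [-0.52 -1.02  0.18] d cm [-0.12  0.02  1.25] t 3.82
```

{"method": "carry_out", "body": {
  "commands": [
    [[0,0,0.4,0],[0,0,0.4,0],[0,0,0.4,0],[0,0,0.2,0],[0,0,0.2,0],[0,0,0.2,0],[0,0,0.2,0],[0,0,0,0],[0,0,0,0],[0,0,0,0]]
  ]
}}

```text
t: 4.65
tool_pos: [0.5355, 0.2368, 0.0678]
orientation: [3.137, 0.174, -0.0]
force: [-1.8, 0.1, 2.9]
opening: 0.0005
```

```bash
python3 -c "
from h import *
to(.535,.2365,.066)"
```

```text
pos [0.5355 0.2368 0.0678] yaw 6.33 F [-1.78  0.09  2.94] d cm [-0.06  0.02  0.18] t 4.65
```

{"method": "carry_out", "body": {
  "commands": [
    [[0,0,0.2,0],[0,0,0,0],[0,0,0,0],[0,0,0,0]]
  ]
}}

```text
t: 4.98
tool_pos: [0.5357, 0.2368, 0.0658]
orientation: [-3.137, -0.174, -0.0]
force: [-1.0, 0.5, 3.4]
opening: 0.0007
```

{"method": "carry_out", "body": {
  "commands": [
    [[0,0,0,0],[0,0,0,0]]
  ]
}}

```text
t: 5.15
tool_pos: [0.5356, 0.2368, 0.0657]
orientation: [-3.137, -0.174, -0.0]
force: [0.1, 0.2, 4.0]
opening: 0.0006
```

{"method": "carry_out", "body": {
  "commands": [
    [[0,0,-0.5,0],[0,0,-1,0],[0,0,-2,0],[0,0,-2,0],[0,0,-0.5,3.8],[0,0,0,0],[0,0,0,0],[0,0,0,0]]
  ]
}}

```text
t: 5.82
tool_pos: [0.5349, 0.2365, 0.1248]
orientation: [3.14, 0.072, -0.002]
force: [0.3, 0.1, -0.7]
opening: 0.0003
```

```bash
python3 -c "
from h import *
to(.5257,.0335,.086)"
```

```text
pos [0.5349 0.2365 0.1248] yaw 2.63 F [ 0.34  0.09 -0.69] d cm [-1.84 20.24  3.89] t 5.82
```

{"method": "carry_out", "body": {
  "commands": [
    [[-0.2,1,0,0],[-0.2,2,0,0],[-0.2,2.4,0,0],[-0.2,2.4,0,0],[-0.2,2.4,0,0],[-0.2,2.4,0,0],[-0.2,2.4,0,0],[-0.2,2.4,0,0],[-0.2,1.8,0,0],[0,1,0,0],[0,0,1,0],[0,0,1,0],[0,0,0.5,0],[0,0,0,0],[0,0,0,0],[0,0,0,0]]
  ]
}}

```text
t: 7.15
tool_pos: [0.5265, 0.035, 0.1005]
orientation: [-3.141, -0.071, 0.001]
force: [0.4, 0.5, 0.2]
opening: 0.0006
```

```bash
python3 -c "
from h import *
import cv2
to(.5257,.0335,.076)
w=robot.read_camera('wrist');cv2.imwrite('pics/w2.png',w[:,:,::-1])
"
```

```text
pos [0.5265 0.035  0.1005] yaw 2.6 F [0.39 0.54 0.19] d cm [-0.08  0.14  2.45] t 7.15
```

View pics/w2.png

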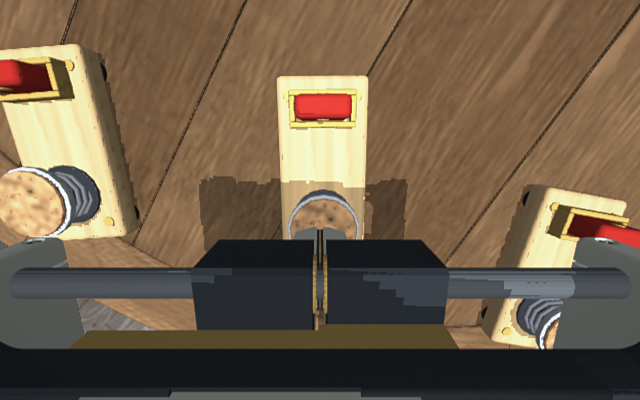

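The middle pad is centred under the fingers (pad at about column 322, fingers at 320), and the left pad has come back up. Now I press the middle one.

{"method": "carry_out", "body": {
  "commands": [
    [[0,0,0.6,0],[0,0,0.6,0],[0,0,0.5,0],[0,0,0.4,0],[0,0,0.3,0],[0,0,0.2,0],[0,0,0.2,0],[0,0,0.2,0],[0,0,0.2,0],[0,0,0,0],[0,0,0,0],[0,0,0,0]]
  ]
}}

```text
t: 8.2
tool_pos: [0.5263, 0.0342, 0.0692]
orientation: [3.141, 0.069, -0.001]
force: [-5.4, -1.0, 7.8]
opening: 0.0006
```

{"method": "carry_out", "body": {
  "commands": [
    [[0,0,0.2,0],[0,0,0,0],[0,0,0,0],[0,0,0,0]]
  ]
}}

```text
t: 8.53
tool_pos: [0.5266, 0.0341, 0.0675]
orientation: [3.141, 0.069, -0.0]
force: [-6.2, -0.1, 9.2]
opening: 0.0004
```

{"method": "carry_out", "body": {
  "commands": [
    [[0,0,0,0],[0,0,0,0]]
  ]
}}

```text
t: 8.7
tool_pos: [0.5265, 0.0341, 0.0675]
orientation: [3.141, 0.069, -0.0]
force: [-5.0, -0.3, 9.2]
opening: 0.0004
```

{"method": "carry_out", "body": {
  "commands": [
    [[0,0,-0.5,0],[0,0,-1,0],[0,0,-2,0],[0,0,-2,5],[0,0,-0.5,5.5],[0,0,0,0],[0,0,0,0],[0,0,0,0]]
  ]
}}

```text
t: 9.37
tool_pos: [0.526, 0.0342, 0.1259]
orientation: [3.134, -0.213, -0.002]
force: [-0.9, -0.5, -0.2]
opening: 0.0003
```

```bash
python3 -c "
from h import *
to(.4445,-.169,.1)"
```

```text
pos [0.526  0.0342 0.1259] yaw -7.79 F [-0.95 -0.48 -0.22] d cm [-5.32 21.24  2.6 ] t 9.37
```

{"method": "carry_out", "body": {
  "commands": [
    [[-0.2,1,0,0],[-0.5,2,0,0],[-0.6,2.5,0,0],[-0.6,2.5,0,0],[-0.6,2.5,0,0],[-0.6,2.5,0,0],[-0.6,2.5,0,0],[-0.6,2.5,0,0],[-0.6,2,0,0],[-0.4,1.2,0,0],[0,0,1,0],[0,0,1,0],[0,0,0.5,0],[0,0,0,0],[0,0,0,0],[0,0,0,0]]
  ]
}}

```text
t: 10.7
tool_pos: [0.4449, -0.1678, 0.1016]
orientation: [-3.134, 0.216, 0.0]
force: [-0.2, -0.9, -0.0]
opening: 0.0007
```

```bash
python3 -c "
from h import *
import cv2
to(.4445,-.169,.076)
w=robot.read_camera('wrist');cv2.imwrite('pics/w3.png',w[:,:,::-1])
"
```

```text
pos [ 0.4449 -0.1678  0.1016] yaw -7.89 F [-0.18 -0.86 -0.02] d cm [-0.02  0.12  2.55] t 10.7
```

View pics/w3.png

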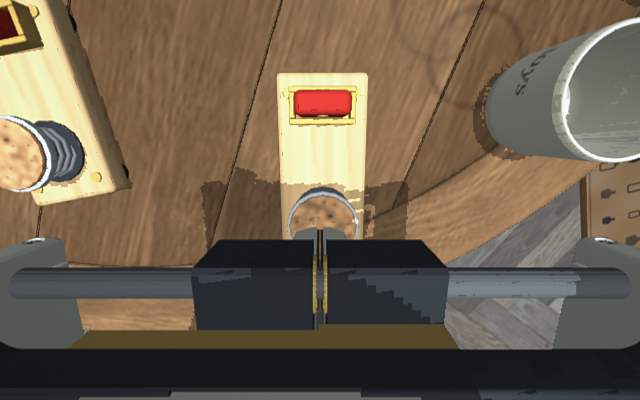

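The right pad is centred too (about column 322), and the mug is well clear to the upper right. Pressing it the same way.

{"method": "carry_out", "body": {
  "commands": [
    [[0,0,0.6,0],[0,0,0.6,0],[0,0,0.5,0],[0,0,0.4,0],[0,0,0.3,0],[0,0,0.2,0],[0,0,0.2,0],[0,0,0.2,0],[0,0,0.2,0],[0,0,0.1,0],[0,0,0,0],[0,0,0,0],[0,0,0,0]]
  ]
}}

```text
t: 11.83
tool_pos: [0.4446, -0.1684, 0.0689]
orientation: [-3.134, 0.218, 0.0]
force: [-3.7, 1.0, 5.9]
opening: 0.0005
```

{"method": "carry_out", "body": {
  "commands": [
    [[0,0,0.2,0],[0,0,0,0],[0,0,0,0],[0,0,0,0]]
  ]
}}

```text
t: 12.17
tool_pos: [0.4448, -0.1685, 0.0671]
orientation: [3.134, -0.218, 0.0]
force: [-2.9, 2.0, 6.5]
opening: 0.0004
```

{"method": "carry_out", "body": {
  "commands": [
    [[0,0,0,0],[0,0,0,0]]
  ]
}}

```text
t: 12.33
tool_pos: [0.4448, -0.1686, 0.0671]
orientation: [3.134, -0.218, 0.0]
force: [-3.6, 1.3, 6.3]
opening: 0.0006
```

{"method": "carry_out", "body": {
  "commands": [
    [[0,0,-0.5,0],[0,0,-1,0],[0,0,-2,0],[0,0,-2,-5],[0,0,-2,-5],[0,0,-0.5,-4.2],[0,0,0,0],[0,0,0,0],[0,0,0,0]]
  ]
}}

```text
t: 13.08
tool_pos: [0.4442, -0.1682, 0.146]
orientation: [-3.137, -0.167, 0.001]
force: [0.3, -1.0, 0.1]
opening: 0.0004
```

```bash
python3 -c "
from h import *
to(.6,.244,.146)"
```

```text
pos [ 0.4442 -0.1682  0.146 ] yaw 6.09 F [ 0.3  -1.01  0.09] d cm [ 1.986e+01 -3.934e+01  1.000e-02] t 13.08
```

{"method": "carry_out", "body": {
  "commands": [
    [[0.6,-1.3,0,0],[1.2,-2.4,0,0],[1.4,-2.8,0,0],[1.4,-2.8,0,0],[1.4,-2.8,0,0],[1.4,-2.8,0,0],[1.4,-2.8,0,0],[1.4,-2.8,0,0],[1.4,-2.8,0,0],[1.4,-2.8,0,0],[1.4,-2.8,0,0],[1.4,-2.8,0,0],[1.4,-2.8,0,0],[1.4,-2.8,0,0],[1.2,-2,0,0],[0,0,0,0],[0,0,0,0],[0,0,0,0],[0,0,0,0]]
  ]
}}

```text
t: 14.67
tool_pos: [0.5982, 0.2425, 0.1459]
orientation: [3.136, 0.168, -0.002]
force: [0.1, 0.2, 0.0]
opening: 0.0003
```

```bash
python3 -c "
from h import *
import cv2
to(.619,.246,.1)
w=robot.read_camera('wrist');cv2.imwrite('pics/w4.png',w[:,:,::-1])
"
```

```text
pos [0.5982 0.2425 0.1459] yaw 6.15 F [0.15 0.17 0.04] d cm [ 2.11 -0.13  4.59] t 14.67
```

View pics/w4.png

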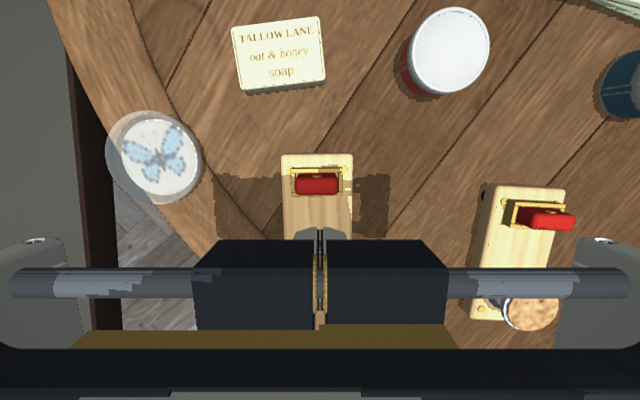

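```bash
python3 -c "
from h import *
import cv2
w=cv2.imread('pics/w4.png')[140:240,260:380]
cv2.imwrite('pics/w4c.png',cv2.resize(w,None,fx=6,fy=6,interpolation=cv2.INTER_CUBIC))
for uv in((317,183),(317,176),(317,192)): print(unproj('wrist',uv,.062).round(4))"
```

```text
[0.6225 0.2477 0.062 ]
[0.6284 0.2483 0.062 ]
[0.6148 0.2469 0.062 ]
```

View pics/w4c.png

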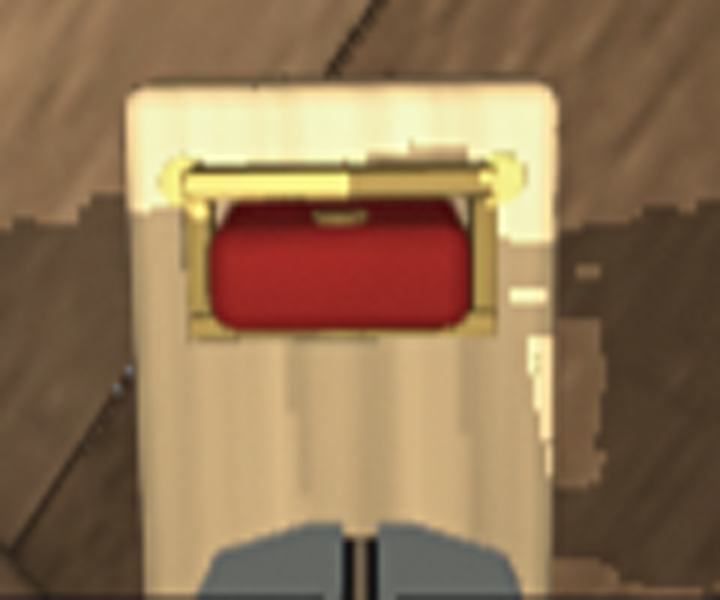

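The tag top is centred at about pixel (317, 186), so roughly (0.620, 0.247). I'll move over it and come down to just above.

{"method": "carry_out", "body": {
  "commands": [
    [[0.7,-0.1,0,0],[0.8,-0.1,0,0],[0.7,0,1,0],[0,0,1,0],[0,0,1,0],[0,0,1,0],[0,0,1,0],[0,0,0.5,0],[0,0,0,0],[0,0,0,0],[0,0,0,0]]
  ]
}}

```text
t: 15.63
tool_pos: [0.6208, 0.2483, 0.0923]
orientation: [-3.137, -0.171, -0.001]
force: [0.1, 0.4, 0.0]
opening: 0.0003
```

```bash
python3 -c "
from h import *
import cv2
to(.620,.247,.06)
w=robot.read_camera('side')[240:330,260:380];cv2.imwrite('pics/s4.png',cv2.resize(w[:,:,::-1],None,fx=6,fy=6,interpolation=cv2.INTER_CUBIC))
"
```

```text
pos [0.6208 0.2483 0.0923] yaw 6.24 F [0.11 0.43 0.01] d cm [-0.09  0.12  3.23] t 15.63
```

View pics/s4.png

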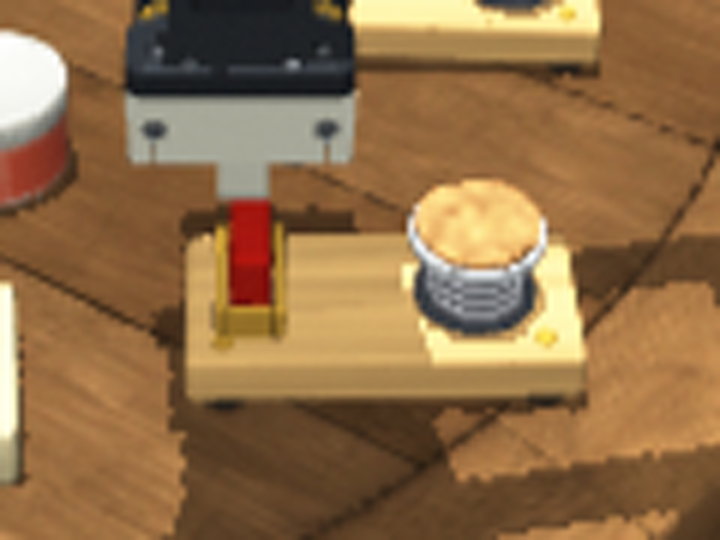

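The tip is over the tag. Pushing it down now.

{"method": "carry_out", "body": {
  "commands": [
    [[-0.1,0.1,0.4,0],[0,0,0.4,0],[0,0,0.4,0],[0,0,0.3,0],[0,0,0.3,0],[0,0,0.3,0],[0,0,0.3,0],[0,0,0.3,0],[0,0,0.3,0],[0,0,0.2,0],[0,0,0,0],[0,0,0,0]]
  ]
}}

```text
t: 16.68
tool_pos: [0.6197, 0.247, 0.0603]
orientation: [-3.137, -0.171, -0.0]
force: [-3.8, -2.1, 6.9]
opening: 0.0004
```

{"method": "carry_out", "body": {
  "commands": [
    [[0,0,0.1,0],[0,0,0.1,0],[0,0,0,0],[0,0,0,0],[0,0,0,0]]
  ]
}}

```text
t: 17.1
tool_pos: [0.6199, 0.2472, 0.0601]
orientation: [-3.137, -0.171, -0.001]
force: [-9.8, -3.3, 18.3]
opening: 0.0004
```

The tag is on its stop: 18 N with the tip at z = 46 mm. I'll lift off and look.

{"method": "carry_out", "body": {
  "commands": [
    [[0,0,-0.5,0],[0,0,-1,0],[0,0,-2,0],[0,0,-3,0],[0,0,-3,0],[-2,0,-3,0],[-3,0,0,0],[-3,0,0,0],[-3,0,0,0],[-2,0,0,0],[0,0,0,0],[0,0,0,0],[0,0,0,0]]
  ]
}}

```text
t: 18.18
tool_pos: [0.4912, 0.2331, 0.1833]
orientation: [-3.137, -0.171, -0.003]
force: [0.7, -0.8, -0.0]
opening: 0.0002
```

```bash
python3 -c "
from h import *
import cv2
to(.5,.247,.16)
w=robot.read_camera('side')[160:330,230:430];cv2.imwrite('pics/s5.png',cv2.resize(w[:,:,::-1],None,fx=3.5,fy=3.5,interpolation=cv2.INTER_CUBIC))
w=robot.read_camera('wrist');cv2.imwrite('pics/w5.png',w[:,:,::-1])
w=robot.read_camera('top');cv2.imwrite('pics/t5.png',w[:,:,::-1])
"
```

```text
pos [0.4912 0.2331 0.1833] yaw 6.23 F [ 0.69 -0.75 -0.03] d cm [ 1.03 -1.29  2.33] t 18.18
```

View pics/s5.png

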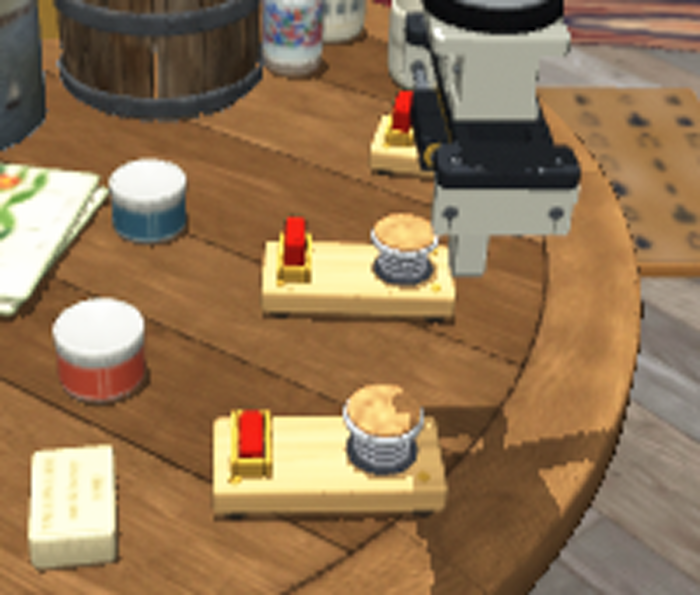

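View pics/w5.png

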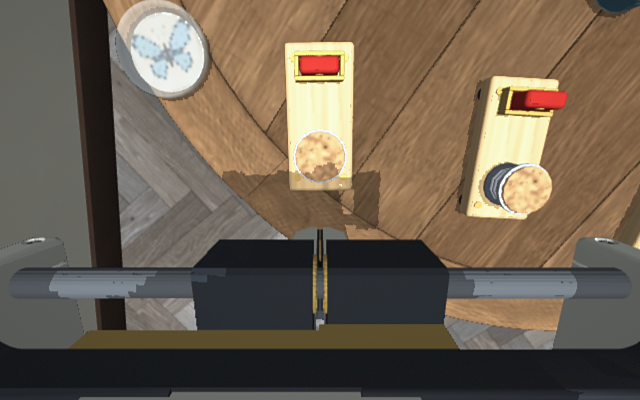

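View pics/t5.png

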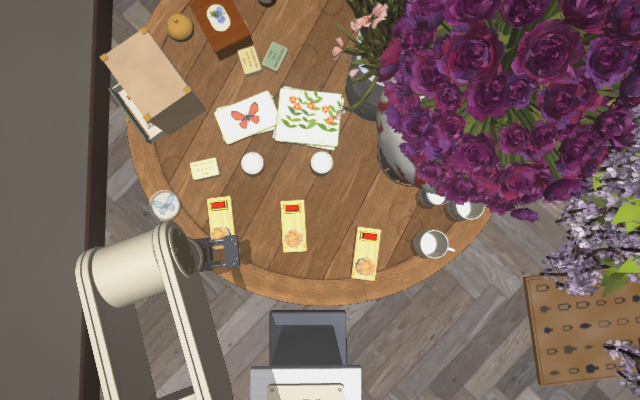

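The left tag is down, the other two tags are up, all the pads are up, and nothing has shifted in the top view compared with the start. The arm is clear, so I'm handing in.

```bash
python3 -c "
from plant import robot
print(robot.close_job())"
```

```text
the job is handed in; nothing more can be done
None
```

I pressed the three pads from left to right with closed fingertips, found the left mount the softest, and pushed its red tag fully down. The job was handed in at about 18 s; it reports no verdict.

| Mount | Force | Depth pressed | Stiffness |
|---|---|---|---|
| Left | about 3.7 N | 10.3 mm | about 0.28 N/mm |
| Middle | about 9.2 N | 8.5 mm | about 1.0 N/mm |
| Right | about 6.4 N | 9 mm | about 0.6 N/mm |

The left spring came out at a bit under half the stiffness of the next, which fits the description. The force readings carry about 0.5–1 N of noise.

- **Tag:** the left tag reached its stop, with the fingertips at 46 mm and about 18 N.
- **Last look:** the pictures showed the left tag down, the other two up and all pads back up. Mounts, tins, soap and mug showed no visible shift, judged by eye against the first pictures. The gripper was clear, and no check failed or disagreed.

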